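# Clamp the dust port's barbed spigot with a worm-drive band

## Task

Close the slotted, barbed spigot of the dust port with the larger of the two worm-drive bands in the rack: slide it over the barbs until it is fully home against the shoulder, its worm housing over the small rest beside the spigot, then turn its wing key clockwise until the band is snug and let go. The white bottle is in the way: first stand it upright somewhere clear on the bench, without tipping it. Leave the smaller band in the rack and do not disturb the dark bottle and the thread spool.

Things in the scene. Friction and masses are not known exactly. Their poses are not given: they have to be found in the camera images.
- port: Fixed grey cast dust port, bare aluminium spigot. Origin on the bench below the middle of the shoulder face; x points along the spigot into the port, away from its mouth; z up. The box behind the shoulder is 78 mm wide, 70 mm high, to x = +76 mm, on a base plate 110 mm wide, 8 mm thick. The spigot's axis is level, 50 mm above the bench. The clear bench spans x 0.35 to 0.60, y -0.45 to 0.20 m.
- port_shoulder (a point): Centre of the shoulder face (a flange 58 mm across), on the spigot's axis; axes as the port's. From it the spigot sticks out 52 mm towards -x: first a plain land 30 mm long, 42 mm across, then two barbs, at most 43.6 mm across, tapering to 33 mm at the mouth. The band is fully home when its bore's centre is 12 mm in front of this point.
- port_rest (a point): Middle of the top of the small aluminium rest beside the spigot, at x = -24, y = +37 mm from the port's origin, 36 mm above the bench; it measures 56 mm (x) by 20 mm (y). Once the band is on, its worm housing stands over this rest, with a gap of 1.5 mm when the band is centred on the spigot, and sinks on to it.
- rack: Fixed plywood rack, 140 mm (x) by 96 mm (y). Origin on the bench under its middle. Two slots across it at x = -35 and +35 mm hold the bands upright with 1.5 mm play (which is in which varies), bores along the rack's x, housings at +y. Slot floors lie 8 mm, slot walls end 28 mm above the bench; a band comes out by lifting it straight up by 30 mm or more.
- band_center (a point): Centre of the larger band's bore: steel, bore 47, outside 53, width 24 mm, 0.1 to 0.16 kg in all. x along the bore, z up, y to the worm housing (20 by 14 mm, its middle at y = +33.5 mm, from 12.5 mm below to 17.5 mm above this centre). In the rack it is 34.5 mm above the bench. To go on, its x must point along the port's x; it passes the barbs when centred within 1.7 mm.
- band_wing (a point): Point to grip on the larger band's wing key (turns with it): on the upright screw's axis, at y = +33.5, z = +53.5 mm from the bore's centre. The blade is 10 mm thick along this point's x, 28 mm along y, from 16 mm below to 8 mm above this point, on a thin shank. Fingertips may reach 25 mm below this point. The band can be carried by the key; the screw's friction keeps it from swinging.
- band_key (a joint): Angle of the larger band's key, rad: 0 slack (blade's x parallel to the band's), grows clockwise seen from above, stop at 2.6. Starts at 0 to 0.25. Each rad pushes the shoe 2.5 mm into the bore; on the spigot it bites at 1.0 to 1.8; turned to 2.3 or more it is snug on any start. Friction 0.025 N m, up to 0.2 N m at the stop. Self-locking, but may spring back to about 1.8 when let go.
- band_shoe: Small dark steel shoe inside the larger band, 22 x 3 x 12 mm, at the bore's inner face beside the housing; pushed towards the opposite side as the key is turned. Origin at its middle.
- small_band_center (a point): Centre of the smaller band's bore: alike, but bore 35, outside 41 mm; it does not go on the spigot. It stands in the other slot, its centre 28.5 mm above the bench; its key stands at y = +27.5 mm from this point, the key's top 96 mm above the bench.
- white_bottle_center (a point): Half-way up the white bottle: 43 mm across the body (up to 94 mm high), cap 24 mm across, 112 mm high in all, 0.05 to 0.11 kg. It stands right in front of the mouth of the spigot.
- dark_bottle_center (a point): Half-way up a small dark bottle, 34 mm across, 78 mm high; a bystander.
- spool_center (a point): Half-way up a thread spool, 32 mm across, 42 mm high; a bystander.
Not all that is in view belongs to the job. Leave any turquoise look-alike of the part that bears white_bottle_center alone.

How it is judged:
On the way, in this order (a step that is already met when the one before it is completed fails the run):
1. the larger band is over the barbs, fully home against the shoulder (x of band_center in the frame of port above -0.017 m and distance between band_center and port_shoulder below 0.019 m and angle between the x axis of band_center and the x axis of port, either way round below 0.25 rad), for 0.2 s.
2. the key is turned until the shoe bites on the spigot (contact force between band_shoe and port above 4 N and x of band_center in the frame of port above -0.017 m and value of joint band_key above 0.9 rad), for 0.2 s.
At the end, for the whole second after the job is handed in: The larger band is home at the shoulder (gap under 5 mm), square to it within 0.15 rad, key on the rest's side, centre within 19 mm of the shoulder's; its shoe presses the spigot with over 4 N, key past 0.9 rad; the white bottle stands upright on the bench; all for 1 s (all of step 2 and distance between band_center and port_shoulder below 0.019 m and angle between the x axis of band_center and the x axis of port, either way round below 0.15 rad and y of band_wing in the frame of port above 0.025 m and angle between white_bottle_center's own z axis and vertical below 0.1 rad and height (world z) of white_bottle_center between 0.046 and 0.066 m); the robot touches nothing.
It fails at once if the white bottle is tipped (angle between white_bottle_center's own z axis and vertical above 0.6 rad).
It fails at once if the smaller band is moved from its place by more than 20 mm (distance of small_band_center from where it was at the start of the episode above 0.02 m).
It fails at once if the dark bottle is shifted more than 25 mm or knocked over (distance of dark_bottle_center from where it was at the start of the episode above 0.025 m).
It fails at once if the spool is shifted more than 25 mm or knocked over (distance of spool_center from where it was at the start of the episode above 0.025 m).
It also fails if it takes over 67 s, if anything falls off the work surface, if the arm or the gripper's body presses on something with over 40 N, if the wrist force passes 120 N, or if a joint passes its speed limit or range.

## Robot

A 6-joint arm with a two-finger parallel gripper is mounted at the origin on a cart in front of the work surface, level with it; the furniture and walls round the work are solid. World frame = base frame: x ahead of the robot, y to its left, z up, the work surface at z = 0. Lengths are in m, angles in rad, forces in N, time in s.
With the tool pointing down it reaches from about 0.35 to 0.775 m from the base axis. Payload 7.3 kg.
Tool frame: the origin (TCP) lies at the very end of the fingers, on their centre line; the grasp point (between the pads) lies 19 mm behind it; z points along the fingers, y is the line along which they close (so a half turn about z gives the same grasp; the last joint's range is limited). The gripper opens to 92 mm and grips with 3 to 60 N. Pads are 19 mm wide; open, the fingers measure 130 mm over their backs; the gripper's body (75 mm by 190 mm) begins 47 mm behind the grasp point.
Start: joints at [1.033, 0.342, 1.524, -0, 1.275, -0.146], TCP at [0.2, 0.485, 0.227] pointing down, gripper open.
Joint ranges: [-2.53, 2.53], [-0.77, 2.02], [0.04, 2.7], [-1, 4.14], [0.28, 2.66], [-3.11, 3.11]. Speed limits (rad/s): [2.57, 2.57, 3.14, 3.14, 3.14, 3.14].

## Interface

Orientations are given as [roll, pitch, yaw] about the fixed x, y, z axes, in that order (R = Rz(yaw) Ry(pitch) Rx(roll)).
In Python, from cell import robot, read_camera, get_calibration gives the robot as it stands. The module is installed in compiled form; this text tells all that it offers.
- The arm moves only by the tool send_rows, never from a script. Its argument "plan" is a list of rows, each a list of 2 entries, a list of its own where there are three numbers: the shift along the tool's x, y, z as a fraction of full scale, then the turn, a rotation vector about the tool's x, y, z as a fraction of full scale. A call has exactly 10 rows; each row shifts and turns the commanded pose from where the row before left it, along the tool's axes as they then stand; what a row does not reach is not made up. Full scale, the value 1, is 0.025 m for a shift and 90 degrees for a turn. A row lasts 1/8 s, in which the tool goes at most 62.5 mm and 10.7 degrees, less where a joint would pass 70% of its speed; a pose out of reach is approached as far as the arm can. A call with a number of a shift or a turn outside -1 to 1 is refused whole. A call with a gripper value outside its range is refused whole. "gripper" is the opening, from -1 (shut) to 1 (fully open), so that 0 is half open, set as the call begins (left out, the last holds). The fingers move at their own pace and stop on an object; "force" is the grip in N (left out, the last holds). Time passes only in rows, so rows that do not move let the fingers close, or fill a call up. It gives the time, the measured TCP pose, the force, the opening and the grip force at its end, in the units of the state.
- robot.observe(): the state, without advancing time (a new reading comes with each control period).
- read_camera(name): name is "scene" or "top" or "wrist"; returns (picture, depth): 400x640x3 uint8, blue, green, red; 400x640 float32, m along the optical axis (not along the pixel's ray), 0 where there is no reading.
- get_calibration(name): a dict with "intrinsics" (3x3 intrinsics, pixels), "dist_coeffs" ([k1, k2, p1, p2, k3] as OpenCV has them; the pictures are not rectified), "rvec" (rotation vector, rad) and "tvec" (3), from world to camera coordinates, as OpenCV has them. Camera axes: x right, y down, z forward; pixel columns grow to the right and rows downward; lengths in m; the calibration is good to about 2 mm. A picture is of the moment at which its call begins: read the wrist's pose just before it. get_calibration takes no time and is no camera call; for the wrist camera it gives the pose at the moment of the call.
- robot.hand_in(): hands the job in; it is judged then, once.
The state is a dict: "time": time; "qpos": joint angles; "qvel": joint speeds; "joint_efforts": joint torques, N m; "tool_pos": TCP position; "tool_rot": TCP orientation; "contact_force": force on the tool from outside, world axes, zero at the start; "torque": the same for the moment, N m; "opening": finger opening in m; "grip_force": force on a finger pad.
Only numpy, scipy, OpenCV 4.12 (cv2) and the standard library are available. Lean on these libraries where they do the work, as an engineer would, in place of code of your own. Each camera call takes 0.05 s, during which the arm holds its last target. There are 200 camera calls.

## Working session

There is one attempt and no reset: what is moved stays moved. The work goes in short steps, Python scripts to look and compute and a tool call to move; the robot and the scene stay as the last step left them, time stands still between calls to the robot, and variables do not carry over. Pictures are saved under pics/ and viewed, at most 10 in all, crops included, and the job is handed in when it is done.

Besides the shell and the picture viewer there is one more tool, called as name(argument=value, ...) on one line, values as JSON. send_rows: Moves the arm, as the interface text tells. Shift numbers are shares of 0.025 m and turn numbers shares of 90 degrees, none past 1 either way. Its arguments: {"type":"object","properties":{"plan":{"type":"array"},"gripper":{"type":"number"},"force":{"type":"number"}},"required":["plan"]}

```bash
mkdir -p pics; cat > h.py <<'E'
import numpy as np, cv2
from scipy.spatial.transform import Rotation as R
from cell import robot, read_camera, get_calibration
def cal(n):
    c=get_calibration(n); K=np.array(c["intrinsics"],float); d=np.array(c["dist_coeffs"],float)
    Rm=cv2.Rodrigues(np.array(c["rvec"],float))[0]; t=np.array(c["tvec"],float).ravel(); return K,d,Rm,t
def cloud(dep,c):
    K,d,Rm,t=c; h,w=dep.shape; v,u=np.mgrid[0:h,0:w]
    p=cv2.undistortPoints(np.stack([u,v],-1).reshape(-1,1,2).astype(float),K,d).reshape(h,w,2)
    P=np.dstack([p,np.ones((h,w))])*dep[...,None]
    P=(P-t)@Rm; P[dep<=0]=np.nan; return P
def ray(px,z,c):
    K,d,Rm,t=c; p=cv2.undistortPoints(np.array(px,float).reshape(-1,1,2),K,d).reshape(-1,2)
    D=np.c_[p,np.ones(len(p))]@Rm; o=-Rm.T@t; return o+D*((z-o[2])/D[:,2])[:,None]
def snap(n,f):
    c=cal(n); im,dep=read_camera(n); cv2.imwrite(f"pics/{f}.png",im); np.savez(f"pics/{f}.npz",im=im,dep=dep,K=c[0],d=c[1],R=c[2],t=c[3]); return im,dep,c
def load(f):
    z=np.load(f"pics/{f}.npz"); return z["im"],z["dep"],(z["K"],z["d"],z["R"],z["t"])
def st():
    s=robot.observe(); print({k:np.round(s[k],4).tolist() for k in ("time","qpos","tool_pos","tool_rot","contact_force","torque","opening","grip_force")}); return s
E
python3 - <<'E'
from h import *
st(); 
for n in("top","scene"):
    im,dep,c=snap(n,n+"0"); print(n,-c[2].T@c[3],c[0][0,0],np.round(c[2][2],2))
E
```

```text
{'time': 0.0, 'qpos': [1.033, 0.3427, 1.525, 0.0, 1.2754, -0.146], 'tool_pos': [0.2002, 0.4849, 0.226], 'tool_rot': [-3.1401, -0.0002, 2.7498], 'contact_force': [0.0339, 0.0811, 0.7384], 'torque': [-0.0114, -0.0284, -0.0405], 'opening': 0.0916, 'grip_force': 0.0}
top [ 0.36698432 -0.10296226  1.09732024] 462.7385870738414 [ 0.12  0.01 -0.99]
scene [-0.00516069 -0.67677715  0.46532629] 389.8030849696084 [ 0.59  0.67 -0.45]
```

View pics/top0.png

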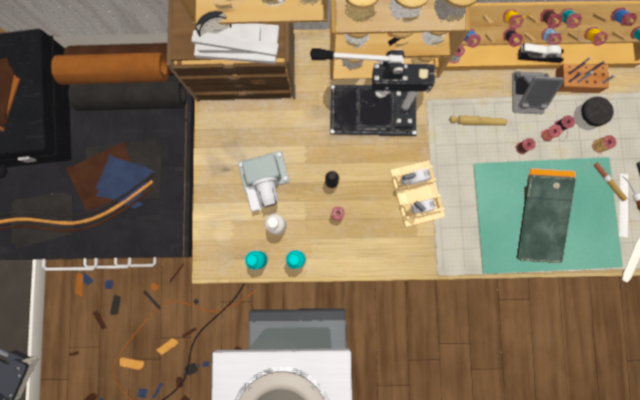

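View pics/scene0.png

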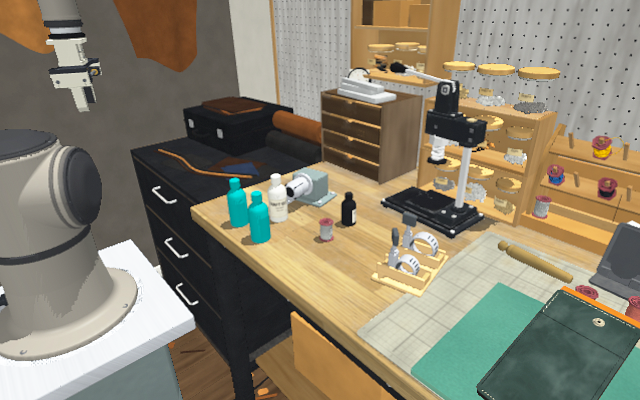

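The top view shows the port at (263,175) with its mouth towards the robot, the white bottle at (275,224), turquoise look-alikes at (256,260) and (295,259), the dark bottle at (332,179), the spool at (338,214), and the rack at (418,193) with bands at (413,177) and (420,208).

```bash
python3 - <<'E'
from h import *
im,dep,c=load("top0"); P=cloud(dep,c)
for n,(u,v) in dict(white=(275,224),t1=(256,260),t2=(295,259),dark=(332,179),spool=(338,214)).items():
    u0,v0=u-15,v-15; S=P[v0:v0+30,u0:u0+30].reshape(-1,3); S=S[S[:,2]>0.02]
    zt=np.nanpercentile(S[:,2],97); m=S[S[:,2]>zt-.008]; print(n,m.mean(0).round(4),len(m),zt.round(3))
S=P[140:215,235:295].reshape(-1,3)
for lo,hi in((.004,.012),(.03,.04),(.06,.08)):
    m=S[(S[:,2]>lo)&(S[:,2]<hi)]; print("port",lo,len(m),cv2.minAreaRect((m[:,:2]*1000).astype(np.float32)))
S=P[155:230,385:450].reshape(-1,3)
for lo,hi in((.015,.035),(.04,.075),(.08,.12)):
    m=S[(S[:,2]>lo)&(S[:,2]<hi)]; print("rack",lo,len(m),cv2.minAreaRect((m[:,:2]*1000).astype(np.float32)))
z=cv2.resize(im[130:280,230:450],None,fx=3.6,fy=3.6,interpolation=cv2.INTER_CUBIC);cv2.imwrite("pics/c1.png",z)
E
```

```text
white [0.4414 0.0036 0.1109] 88 0.113
t1 [0.362  0.0483 0.111 ] 88 0.113
t2 [ 0.3615 -0.0412  0.1113] 91 0.114
dark [ 0.545  -0.1265  0.0766] 52 0.079
spool [ 0.4659 -0.1389  0.0414] 118 0.045
port 0.004 389 ((562.7413940429688, 34.29792785644531), (142.22906494140625, 171.05738830566406), 89.39299774169922)
port 0.03 217 ((533.3763427734375, 31.70952606201172), (101.54251098632812, 86.88684844970703), 15.387900352478027)
port 0.06 1200 ((524.6842041015625, 25.47457504272461), (139.81759643554688, 78.26097106933594), 14.58014965057373)
rack 0.015 617 ((511.60198974609375, -329.1877746582031), (104.85641479492188, 92.9072036743164), 13.091739654541016)
rack 0.04 355 ((511.173095703125, -327.5007629394531), (91.3761978149414, 66.22742462158203), 11.163405418395996)
rack 0.08 143 ((501.7930908203125, -305.8421936035156), (85.95155334472656, 27.575971603393555), 14.450196266174316)
```

View pics/c1.png

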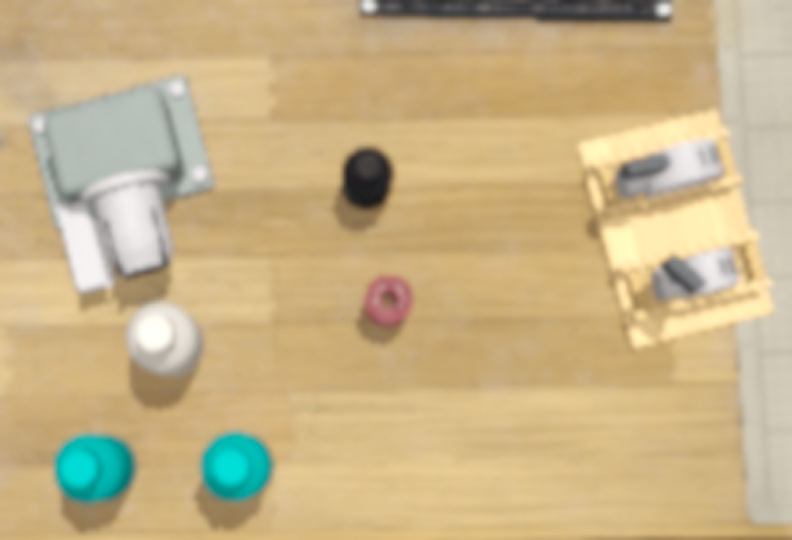

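send_rows(plan=[[[-1,-0.87,0],[0,0,0]],[[-1,-0.87,0],[0,0,0]],[[-1,-0.87,0],[0,0,0]],[[-1,-0.87,0],[0,0,0]],[[-1,-0.87,0],[0,0,0]],[[-1,-0.87,0],[0,0,0]],[[-1,-0.87,0],[0,0,0]],[[-1,-0.87,0],[0,0,0]],[[-1,-0.87,0],[0,0,0]],[[-1,-0.87,0],[0,0,0]]], gripper=0.6)

```text
time: 1.35
tool_pos: [0.3486, 0.1877, 0.2266]
tool_rot: [-3.141, -0.0, 2.75]
contact_force: [0.0, -0.0, 0.1]
opening: 0.073
grip_force: 0.0
```

send_rows(plan=[[[-1,-0.87,0],[0,0,0]],[[-1,-0.87,0],[0,0,0]],[[-1,-0.87,0],[0,0,0]],[[-1,-0.87,0],[0,0,0]],[[-1,-0.87,0],[0,0,0]],[[-1,-0.87,0],[0,0,0]],[[0,0,0],[0,0,-0.1]],[[0,0,0],[0,0,-0.1]],[[0,0,0],[0,0,-0.1]],[[0,0,0],[0,0,-0.1]]])

```text
time: 2.6
tool_pos: [0.437, 0.0109, 0.2264]
tool_rot: [3.141, -0.001, -2.9]
contact_force: [-0.1, 0.8, 0.0]
opening: 0.0734
grip_force: 0.0
```

```bash
python3 - <<'E'
from h import *
s=st(); im,dep,c=snap("wrist","w1"); P=cloud(dep,c)
print(-c[2].T@c[3],np.round(c[2],2).tolist())
S=P.reshape(-1,3)
for lo,hi in((.06,.08),(.1,.12)):
    m=S[(S[:,2]>lo)&(S[:,2]<hi)]; print(lo,len(m),len(m) and np.nanpercentile(m,[2,50,98],axis=0).round(3))
E
```

```text
{'time': 2.6, 'qpos': [-0.1509, 0.1814, 1.7467, 0.0001, 1.2143, -1.9633], 'tool_pos': [0.437, 0.0109, 0.2264], 'tool_rot': [3.1412, -0.0008, -2.9], 'contact_force': [-0.1235, 0.8488, 0.0079], 'torque': [0.0613, -0.0315, 0.0375], 'opening': 0.0734, 'grip_force': 0.0}
[ 0.36000224 -0.00935984  0.38527875] [[-0.24, 0.97, 0.0], [0.93, 0.23, 0.29], [0.28, 0.07, -0.96]]
0.06 3549 [[ 0.343 -0.326  0.06 ]
 [ 0.514  0.016  0.07 ]
 [ 0.59   0.066  0.08 ]]
0.1 1435 [[ 0.351 -0.049  0.103]
 [ 0.364  0.004  0.113]
 [ 0.448  0.057  0.114]]
```

View pics/w1.png

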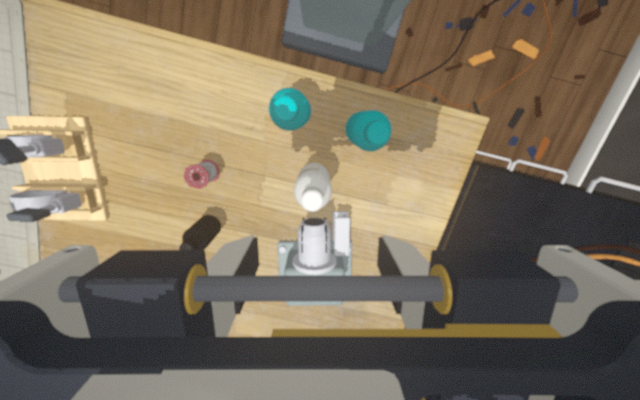

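The wrist view looks down with image-up towards the robot: white bottle (313,190) directly in front of the mouth (314,225), rest at (342,232), both bands in the rack at left with keys at (10,150) and (28,212).

```bash
python3 - <<'E'
from h import *
im,dep,c=load("w1"); P=cloud(dep,c); hsv=cv2.cvtColor(im,cv2.COLOR_BGR2HSV)
v,u=np.mgrid[0:400,0:640]
def cen(m): S=P[m]; q=np.nanpercentile(S,[3,97],axis=0); return q.mean(0).round(4),(q[1]-q[0]).round(4),m.sum()
b=(abs(u-313)<25)&(abs(v-190)<35)&(hsv[...,1]<60)
print("cap",cen(b&(P[...,2]>.106)))
print("cap px ray",ray([[u[b&(P[...,2]>.106)].mean(),v[b&(P[...,2]>.106)].mean()]],.112,c).round(4))
# rest top
r=(u>330)&(u<356)&(v>205)&(v<262)&(abs(P[...,2]-.036)<.006)
m=P[r][:,:2]; print("rest",len(m),cv2.minAreaRect((m*1000).astype(np.float32)))
# spigot: rows across
sp=(u>290)&(u<335)&(v>215)&(v<268)&(P[...,2]>.045)&(P[...,2]<.075)
S=P[sp]
a=.24
for it in range(3):
    ex=np.array([np.cos(a),np.sin(a)]); ey=np.array([-ex[1],ex[0]])
    x=S[:,:2]@ex; y=S[:,:2]@ey
    xs=np.arange(x.min()+.002,x.max(),.005); mids=[]
    for k in xs:
        t=y[abs(x-k)<.003]
        if len(t)>15: lo,hi=np.percentile(t,[2,98]); mids.append((k,(lo+hi)/2,hi-lo,np.percentile(S[abs(x-k)<.003][:,2],95)))
    mids=np.array(mids); f=np.polyfit(mids[:,0],mids[:,1],1); 
    if it==0: print(mids.round(4))
    a+=f[0]*0
    break
print(f)
# box top edge
S=P.reshape(-1,3);
im0,d0,c0=load("top0"); P0=cloud(d0,c0)
v0,u0=np.mgrid[0:400,0:640]
bx=(u0>235)&(u0<290)&(v0>145)&(v0<188)&(abs(P0[...,2]-.07)<.005); m=P0[bx][:,:2]; print("boxtop",len(m),cv2.minAreaRect((m*1000).astype(np.float32)))
E
```

```text
cap (array([0.4395, 0.004 , 0.1111]), array([0.0198, 0.0193, 0.0053]), np.int64(396))
cap px ray [[0.4393 0.0041 0.112 ]]
rest 610 ((505.4501953125, 57.58835983276367), (61.62713623046875, 23.470293045043945), 13.56525707244873)
[[ 0.4751 -0.0995  0.0313  0.0679]
 [ 0.4801 -0.0995  0.0365  0.0705]
 [ 0.4851 -0.0995  0.0393  0.0717]
 [ 0.4901 -0.0994  0.039   0.0716]
 [ 0.4951 -0.0988  0.0404  0.0724]
 [ 0.5001 -0.099   0.0381  0.0717]
 [ 0.5051 -0.0991  0.0385  0.0717]
 [ 0.5101 -0.0996  0.0397  0.0717]
 [ 0.5151 -0.0996  0.0399  0.0717]
 [ 0.5201 -0.0997  0.0401  0.0719]
 [ 0.5251 -0.0994  0.0525  0.0733]
 [ 0.5301 -0.1014  0.0563  0.071 ]]
[-0.01806889 -0.09046133]
boxtop 838 ((555.6657104492188, 33.16388702392578), (73.81080627441406, 77.62383270263672), 14.32863998413086)
```

send_rows(plan=[[[0,-0.29,0.5],[0,0,0]],[[0,0,1],[0,0,0]],[[0,0,1],[0,0,0]],[[0,0,1],[0,0,0]],[[0,0,1],[0,0,0]],[[0,0,1],[0,0,0]],[[0,0,0.8],[0,0,0]],[[0,0,0.5],[0,0,0]],[[0,0,0],[0,0,0]],[[0,0,0],[0,0,0]]])

```text
time: 3.9
tool_pos: [0.4393, 0.0037, 0.0571]
tool_rot: [-3.141, 0.001, -2.906]
contact_force: [-0.5, -0.0, 0.0]
opening: 0.0734
grip_force: 0.0
```

send_rows(plan=[[[0,0,0],[0,0,0]],[[0,0,0],[0,0,0]],[[0,0,0],[0,0,0]],[[0,0,0],[0,0,0]],[[0,0,0],[0,0,0]],[[0,0,0],[0,0,0]],[[0,0,-0.3],[0,0,0]],[[0,0,-0.3],[0,0,0]],[[0,0,-0.6],[0,0,0]],[[0,0,-0.8],[0,0,0]]], gripper=-0.3, force=15)

```text
time: 5.15
tool_pos: [0.4387, 0.0039, 0.1074]
tool_rot: [3.141, -0.001, -2.905]
contact_force: [0.4, -0.2, -0.8]
opening: 0.0419
grip_force: 15.0
```

send_rows(plan=[[[-0.2,0.6,0],[0,0,0]],[[-0.28,0.87,0],[0,0,0]],[[-0.28,0.87,0],[0,0,0]],[[-0.28,0.87,0],[0,0,0]],[[-0.28,0.87,0],[0,0,0]],[[-0.28,0.8,0],[0,0,0]],[[-0.1,0.3,0],[0,0,0]],[[0,0,0.8],[0,0,0]],[[0,0,0.8],[0,0,0]],[[0,0,0.25],[0,0,0]]])

```text
time: 6.4
tool_pos: [0.4489, 0.1396, 0.0592]
tool_rot: [3.141, -0.003, -2.905]
contact_force: [0.0, 0.2, -0.1]
opening: 0.042
grip_force: 15.0
```

send_rows(plan=[[[0,0,0.08],[0,0,0]],[[0,0,0],[0,0,0]],[[0,0,0],[0,0,0]],[[0,0,0],[0,0,0]],[[0,0,0],[0,0,0]],[[0,0,0],[0,0,0]],[[0,0,0],[0,0,0]],[[0,0,0],[0,0,0]],[[0,0,0],[0,0,0]],[[0,0,0],[0,0,0]]])

```text
time: 7.65
tool_pos: [0.4499, 0.1397, 0.0584]
tool_rot: [3.142, -0.0, -2.905]
contact_force: [0.8, 0.1, -1.4]
opening: 0.0424
grip_force: 15.0
```

send_rows(plan=[[[0,0,0.04],[0,0,0]],[[0,0,0],[0,0,0]],[[0,0,0],[0,0,0]],[[0,0,0],[0,0,0]],[[0,0,0],[0,0,0]],[[0,0,0],[0,0,0]],[[0,0,0],[0,0,0]],[[0,0,0],[0,0,0]],[[0,0,0],[0,0,0]],[[0,0,0],[0,0,0]]], gripper=0.6)

```text
time: 8.9
tool_pos: [0.45, 0.1397, 0.0575]
tool_rot: [3.142, 0.0, -2.905]
contact_force: [0.3, 0.1, -0.1]
opening: 0.0732
grip_force: 0.0
```

send_rows(plan=[[[0,0,-0.6],[0,0,0]],[[0,0,-1],[0,0,0]],[[0,0,-1],[0,0,0]],[[0,0,-1],[0,0,0]],[[0,0,-1],[0,0,0]],[[0,0,-1],[0,0,0]],[[0,0,-1],[0,0,0]],[[0,0,-1],[0,0,0]],[[0,0,0],[0,0,0.1]],[[0,0,0],[0,0,0.1]]])

```text
time: 10.15
tool_pos: [0.4499, 0.1397, 0.2478]
tool_rot: [3.141, 0.001, 3.059]
contact_force: [-0.3, 0.2, 0.1]
opening: 0.0736
grip_force: 0.0
```

```bash
python3 - <<'E'
from h import *
im,dep,c=load("top0"); P=cloud(dep,c); v,u=np.mgrid[0:400,0:640]
# keys in rack : high points
for nm,(v1,v2) in dict(far=(160,193),near=(193,225)).items():
    m=(u>385)&(u<450)&(v>v1)&(v<v2)
    S=P[m]; print(nm,"maxz",np.nanpercentile(S[:,2],99).round(3))
    for lo,hi in((.08,.13),(.045,.068)):
        T=S[(S[:,2]>lo)&(S[:,2]<hi)]; 
        if len(T)>4: print(lo,len(T),T.mean(0).round(4),cv2.minAreaRect((T[:,:2]*1000).astype(np.float32)))
m=(u>385)&(u<450)&(v>155)&(v<230)&(abs(P[...,2]-.028)<.005); T=P[m]; print("racktop",cv2.minAreaRect((T[:,:2]*1000).astype(np.float32)))
E
```

```text
far maxz 0.095
0.08 69 [ 0.5375 -0.2957  0.0929] ((538.2645874023438, -296.4972839355469), (10.404434204101562, 27.453449249267578), 11.15495491027832)
0.045 200 [ 0.5435 -0.3252  0.0557] ((543.86865234375, -319.9671936035156), (24.363197326660156, 64.2606201171875), 12.500377655029297)
near maxz 0.095
0.08 74 [ 0.473  -0.3158  0.0926] ((473.4289855957031, -316.57440185546875), (27.856361389160156, 10.524618148803711), 47.71165466308594)
0.045 111 [ 0.4774 -0.3349  0.049 ] ((476.99945068359375, -331.59942626953125), (23.13028335571289, 46.225975036621094), 13.280302047729492)
racktop ((511.66278076171875, -329.1357116699219), (104.73089599609375, 92.81570434570312), 13.12015438079834)
```

send_rows(plan=[[[0,0,0],[0,0,0.1]],[[0,0,0],[0,0,0.1]],[[0,0,0],[0,0,0.1]],[[0,0,0],[0,0,0.1]],[[0,0,0],[0,0,0.1]],[[0,0,0],[0,0,0.1]],[[0,0,0],[0,0,0.1]],[[0,0,0],[0,0,0.1]],[[-0.5,0,0],[0,0,0]],[[-1,0,0],[0,0,0]]], gripper=-0.24)

```text
time: 11.4
tool_pos: [0.4587, 0.1027, 0.2475]
tool_rot: [3.142, 0.0, 1.813]
contact_force: [0.4, 1.3, -0.2]
opening: 0.0351
grip_force: 0.0
```

send_rows(plan=[[[-1,0,0],[0,0,0]],[[-1,0,0],[0,0,0]],[[-1,0,0],[0,0,0]],[[-1,0,0],[0,0,0]],[[-1,0,0],[0,0,0]],[[-1,0,0],[0,0,0]],[[-1,0,0],[0,0,0]],[[-1,0,0],[0,0,0]],[[-1,0,0],[0,0,0]],[[-1,0,0],[0,0,0]]])

```text
time: 12.65
tool_pos: [0.5171, -0.1415, 0.2473]
tool_rot: [-3.141, -0.0, 1.811]
contact_force: [-0.0, 1.6, -0.2]
opening: 0.035
grip_force: 0.0
```

send_rows(plan=[[[-1,0,0],[0,0,0]],[[-1,0,0],[0,0,0]],[[-1,0,0],[0,0,0]],[[-1,0,0],[0,0,0]],[[-1,0,0],[0,0,0]],[[-1,0,0],[0,0,0]],[[0,0,0],[0,0,0]],[[0,0,0],[0,0,0]],[[0,0,0],[0,0,0]],[[0,0,0],[0,0,0]]])

```text
time: 13.9
tool_pos: [0.5525, -0.285, 0.2478]
tool_rot: [3.141, 0.0, 1.808]
contact_force: [0.8, -0.1, 0.2]
opening: 0.0348
grip_force: 0.0
```

```bash
python3 - <<'E'
from h import *
s=st(); im,dep,c=snap("wrist","w2"); print(-c[2].T@c[3])
im,dep,c=snap("top","top1"); P=cloud(dep,c); S=P.reshape(-1,3)
m=S[(abs(S[:,0]-.45)<.04)&(abs(S[:,1]-.14)<.04)&(S[:,2]>.1)]; print("white",len(m),m.mean(0).round(4))
E
```

```text
{'time': 13.9, 'qpos': [-0.5995, 0.5106, 1.1993, 0.0001, 1.4314, -0.8371], 'tool_pos': [0.5525, -0.285, 0.2478], 'tool_rot': [3.1413, 0.0001, 1.8084], 'contact_force': [0.7656, -0.1383, 0.1665], 'torque': [-0.0681, 0.0188, 0.0129], 'opening': 0.0348, 'grip_force': 0.0}
[ 0.53390077 -0.20872249  0.40656408]
white 96 [0.4517 0.1384 0.11  ]
```

View pics/w2.png

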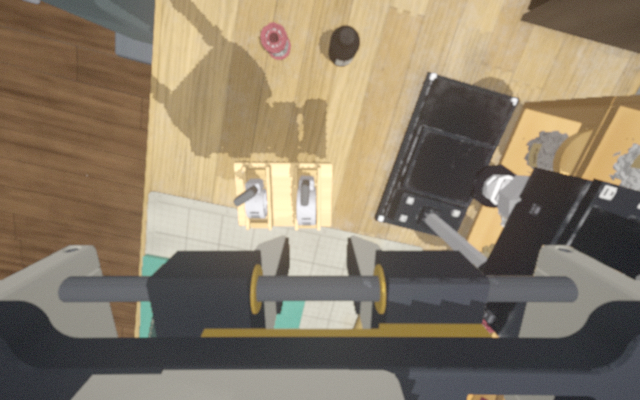

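The wrist view shows the rack squarely, the larger band's key at (306,192) nearly parallel to its slot, and the smaller's key, turned about 35°, at (248,193).

```bash
python3 - <<'E'
from h import *
im,dep,c=load("w2"); P=cloud(dep,c); v,u=np.mgrid[0:400,0:640]
m=(u>285)&(u<335)&(v>160)&(v<235)
k=m&(P[...,2]>.085); T=P[k]; print("depth blade",T.mean(0).round(4),cv2.minAreaRect((T[:,:2]*1000).astype(np.float32)))
r=cv2.minAreaRect(np.c_[u[k],v[k]].astype(np.float32)); print(r, ray([r[0]],.096,c).round(4), ray(cv2.boxPoints(r),.096,c).round(4).tolist())
k=m&(P[...,2]>.05)&(P[...,2]<.08); T=P[k]; print("housing+ring",T.mean(0).round(4),cv2.minAreaRect((T[:,:2]*1000).astype(np.float32)))
q=(u>225)&(u<340)&(v>155)&(v<235)&(abs(P[...,2]-.028)<.004); T=P[q]; print("rack",cv2.minAreaRect((T[:,:2]*1000).astype(np.float32)))
E
```

```text
depth blade [ 0.539  -0.2939  0.0957] ((539.0244750976562, -294.8463134765625), (9.950133323669434, 26.882530212402344), 9.23582649230957)
((304.35784912109375, 192.98983764648438), (8.692139625549316, 24.4377384185791), 4.085616588592529) [[ 0.5389 -0.2937  0.096 ]] [[0.5363, -0.309, 0.096], [0.5319, -0.2805, 0.096], [0.5415, -0.2789, 0.096], [0.5461, -0.3073, 0.096]]
housing+ring [ 0.546  -0.3226  0.0579] ((543.443359375, -314.9013671875), (22.84563636779785, 68.2647705078125), 12.571136474609375)
rack ((511.258056640625, -328.1961669921875), (106.8727798461914, 91.72210693359375), 13.062649726867676)
```

send_rows(plan=[[[0,0,0],[0,0,0.024]],[[-0.26,-0.6,0],[0,0,0]],[[0,0,1],[0,0,0]],[[0,0,1],[0,0,0]],[[0,0,1],[0,0,0]],[[0,0,1],[0,0,0]],[[0,0,0.8],[0,0,0]],[[0,0,0.2],[0,0,0]],[[0,0,0],[0,0,0]],[[0,0,0],[0,0,0]]])

```text
time: 15.25
tool_pos: [0.5394, -0.2955, 0.1236]
tool_rot: [3.14, 0.001, 1.77]
contact_force: [-0.6, -0.3, 0.3]
opening: 0.0352
grip_force: 0.0
```

```bash
python3 - <<'E'
from h import *
s=st(); im,dep,c=snap("wrist","w3"); cv2.imwrite("pics/w3c.png",cv2.resize(im[120:320,160:480],None,fx=2.4,fy=2.4))
E
```

```text
{'time': 15.25, 'qpos': [-0.6257, 0.5953, 1.405, 0.0, 1.1394, -0.8247], 'tool_pos': [0.5394, -0.2955, 0.1236], 'tool_rot': [3.1403, 0.0014, 1.7698], 'contact_force': [-0.5706, -0.2858, 0.2719], 'torque': [-0.1143, 0.0581, 0.0479], 'opening': 0.0352, 'grip_force': 0.0}
```

View pics/w3c.png

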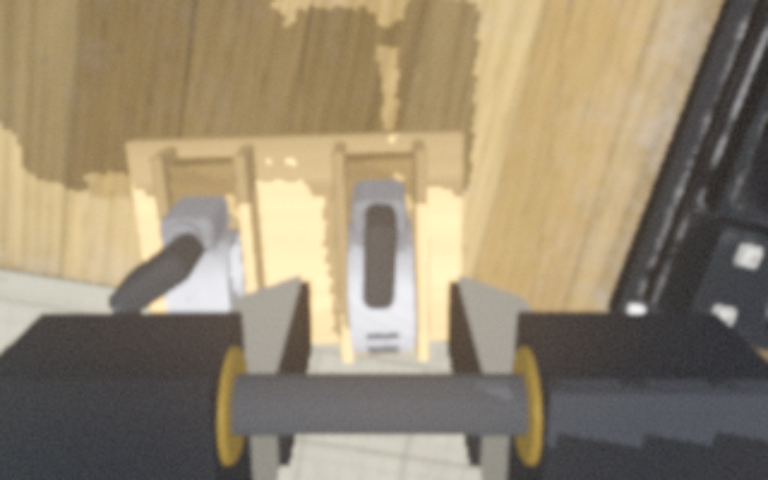

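The crop shows the larger key's blade (380,255) centred and parallel between the fingers, with the smaller key clear of the left one.

send_rows(plan=[[[0,0.02,0.8],[0,0,0]],[[0,0,0.8],[0,0,0]],[[0,0,0.4],[0,0,0]],[[0,0,0.18],[0,0,0]],[[0,0,0],[0,0,0]],[[0,0,0],[0,0,0]],[[0,0,0],[0,0,0]],[[0,0,0],[0,0,0]],[[0,0,0],[0,0,0]],[[0,0,0],[0,0,0]]])

```text
time: 16.55
tool_pos: [0.5395, -0.2949, 0.068]
tool_rot: [3.142, -0.0, 1.77]
contact_force: [0.7, 0.1, -0.4]
opening: 0.0352
grip_force: 0.0
```

send_rows(plan=[[[0,0,0],[0,0,0]],[[0,0,0],[0,0,0]],[[0,0,0],[0,0,0]],[[0,0,0],[0,0,0]],[[0,0,0],[0,0,0]],[[0,0,0],[0,0,0]],[[0,0,0],[0,0,0]],[[0,0,0],[0,0,0]],[[0,0,0],[0,0,0]],[[0,0,0],[0,0,0]]], gripper=-1, force=35)

```text
time: 17.8
tool_pos: [0.5395, -0.2949, 0.068]
tool_rot: [3.141, -0.0, 1.77]
contact_force: [0.7, -0.6, -0.9]
opening: 0.0095
grip_force: 35.0
```

send_rows(plan=[[[0,0,-0.3],[0,0,0]],[[0,0,-0.6],[0,0,0]],[[0,0,-1],[0,0,0]],[[0,0,-1],[0,0,0]],[[0,0,-1],[0,0,0]],[[0,0,-0.9],[0,0,0]],[[0.5,0,0],[0,0,0]],[[1,-0.07,0],[0,0,0]],[[1,-0.07,0],[0,0,0]],[[1,-0.07,0],[0,0,0]]])

```text
time: 19.05
tool_pos: [0.5161, -0.2083, 0.1871]
tool_rot: [-3.14, -0.001, 1.77]
contact_force: [-0.2, -0.0, -1.3]
opening: 0.0097
grip_force: 35.0
```

send_rows(plan=[[[1,-0.07,0],[0,0,0]],[[1,-0.07,0],[0,0,0]],[[1,-0.07,0],[0,0,0]],[[1,-0.07,0],[0,0,0]],[[1,-0.07,0],[0,0,0]],[[1,-0.07,0],[0,0,0]],[[1,-0.07,0],[0,0,0]],[[1,-0.07,0],[0,0,0]],[[1,-0.07,0],[0,0,0]],[[0.8,-0.07,0],[0,0,0]]])

```text
time: 20.3
tool_pos: [0.4504, 0.0281, 0.1877]
tool_rot: [-3.141, -0.0, 1.77]
contact_force: [-0.4, -0.4, -0.8]
opening: 0.0099
grip_force: 35.0
```

```bash
python3 - <<'E'
from h import *
s=st(); im,dep,c=snap("wrist","w4"); cv2.imwrite("pics/w4c.png",cv2.resize(im[100:320,160:480],None,fx=2.4,fy=2.4))
E
```

```text
{'time': 20.3, 'qpos': [-0.1079, 0.2475, 1.7763, 0.0003, 1.1184, -0.3075], 'tool_pos': [0.4504, 0.0281, 0.1877], 'tool_rot': [-3.1411, -0.0004, 1.7702], 'contact_force': [-0.3905, -0.364, -0.7859], 'torque': [-0.0973, 0.0483, 0.0062], 'opening': 0.0099, 'grip_force': 34.9854}
```

View pics/w4c.png

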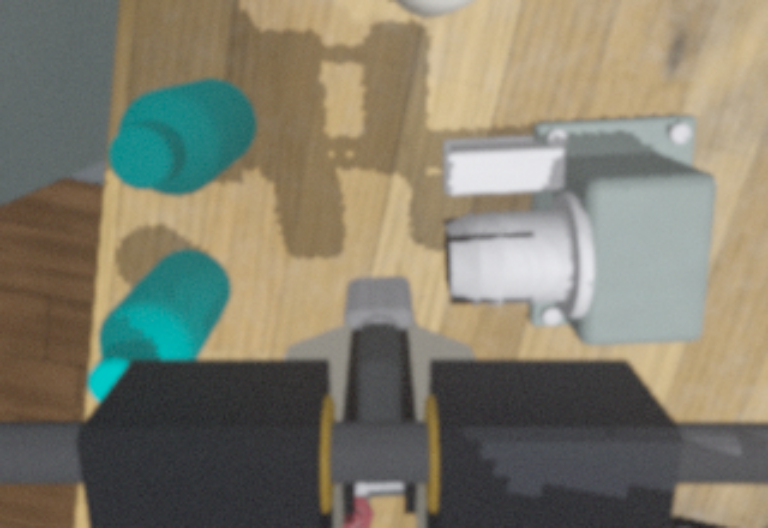

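The crop shows the held band's housing at (380,300), the spigot at (520,258) opening to the left, the rest at (503,165), and the turquoise bottles at (180,135) and (165,320).

```bash
python3 - <<'E'
from h import *
im,dep,c=load("w4"); P=cloud(dep,c); v,u=np.mgrid[0:400,0:640]
a=.24; ex=np.array([np.cos(a),np.sin(a)]); ey=np.array([-ex[1],ex[0]])
def pr(T): return T[:,:2]@ex,T[:,:2]@ey
m=(u>343)&(u<415)&(v>175)&(v<245)&(P[...,2]>.04)&(P[...,2]<.1); S=P[m]; x,y=pr(S)
rows=[]
for k in np.arange(.472,.535,.004):
    t=abs(x-k)<.0025
    if t.sum()>15: lo,hi=np.percentile(y[t],[2,98]); top=y[t][S[t,2]>np.percentile(S[t,2],80)].mean(); rows.append((k,lo,hi,(lo+hi)/2,top,S[t,2].max()))
print(np.round(rows,4))
# silhouette rays at z=.05: per column, spigot vs background by depth
for col in (354,362,370,378,386):
    mm=m[:,col]; vs=np.where(mm)[0]; p=ray([[col,vs.min()-.5],[col,vs.max()+.5]],.05,c); X,Y=pr(p); print(col,vs.min(),vs.max(),X.round(4),Y.round(4),Y.mean().round(4))
# rest
r=(u>340)&(u<400)&(v>155)&(v<183)&(abs(P[...,2]-.036)<.006); X,Y=pr(P[r]); print("rest",np.percentile(X,[1,99]).round(4),np.percentile(Y,[1,99]).round(4), np.degrees(np.arctan2(*(cv2.minAreaRect((P[r][:,:2]*1000).astype(np.float32))[1]))),cv2.minAreaRect((P[r][:,:2]*1000).astype(np.float32)))
# box top
r=(u>400)&(u<460)&(v>170)&(v<245)&(abs(P[...,2]-.07)<.004); X,Y=pr(P[r]); print("box",np.percentile(X,[1,99]).round(4),np.percentile(Y,[1,99]).round(4),cv2.minAreaRect((P[r][:,:2]*1000).astype(np.float32)))
# housing
h=(u>300)&(u<336)&(v>205)&(v<240)&(abs(P[...,2]-.172)<.012); T=P[h]; X,Y=pr(T); print("housing",len(T),T.mean(0),np.percentile(X,[1,99]).round(4),np.percentile(Y,[1,99]).round(4),cv2.minAreaRect((T[:,:2]*1000).astype(np.float32)))
s=robot.observe()["tool_pos"]; print("tcp'",np.array(s[:2])@ex,np.array(s[:2])@ey)
E
```

```text
[[ 0.472  -0.1097 -0.0844 -0.097  -0.0943  0.0672]
 [ 0.476  -0.1134 -0.082  -0.0977 -0.0969  0.0693]
 [ 0.48   -0.1131 -0.08   -0.0965 -0.0979  0.0711]
 [ 0.484  -0.1138 -0.0781 -0.096  -0.0991  0.0731]
 [ 0.488  -0.1142 -0.0786 -0.0964 -0.0986  0.0731]
 [ 0.492  -0.1152 -0.0782 -0.0967 -0.0989  0.0729]
 [ 0.496  -0.1142 -0.078  -0.0961 -0.0988  0.0735]
 [ 0.5    -0.1135 -0.0784 -0.0959 -0.0988  0.0731]
 [ 0.504  -0.1139 -0.0781 -0.096  -0.0982  0.0729]
 [ 0.508  -0.1161 -0.0781 -0.0971 -0.0983  0.0729]
 [ 0.512  -0.1152 -0.0781 -0.0966 -0.0991  0.0729]
 [ 0.516  -0.1159 -0.0781 -0.097  -0.0982  0.0727]
 [ 0.52   -0.1162 -0.0782 -0.0972 -0.0983  0.0727]
 [ 0.524  -0.1177 -0.0722 -0.095  -0.0968  0.0802]
 [ 0.528  -0.1249 -0.0671 -0.096  -0.0985  0.0807]
 [ 0.532  -0.1336 -0.0632 -0.0984 -0.0983  0.08  ]]
354 189 225 [0.4834 0.4833] [-0.0777 -0.1206] -0.0992
362 188 226 [0.492  0.4923] [-0.0769 -0.1222] -0.0996
370 188 225 [0.5007 0.5013] [-0.0773 -0.1213] -0.0993
378 188 225 [0.5093 0.5103] [-0.0776 -0.1217] -0.0997
386 188 225 [0.5179 0.5192] [-0.078 -0.122] -0.1
rest [0.475  0.5319] [-0.0717 -0.0519] 69.276808147916 ((505.6708679199219, 58.715782165527344), (62.01677322387695, 23.46287727355957), 12.692989349365234)
box [0.5311 0.5847] [-0.1344 -0.0606] ((563.9231567382812, 37.42432403564453), (57.8563232421875, 76.41709899902344), 14.55416202545166)
housing 368 [0.44893983 0.03393004 0.16958292] [0.4344 0.4535] [-0.078  -0.0722] ((449.142333984375, 32.68216323852539), (20.059505462646484, 6.2301025390625), 11.110956192016602)
tcp' 0.4437612956236675 -0.07792625596314319
```

send_rows(plan=[[[0.52,0,0],[0,0,0]],[[0,0,0.6],[0,0,0]],[[0,0,0.9],[0,0,0]],[[0,0,0.9],[0,0,0]],[[0,0,0.9],[0,0,0]],[[0,0,0.6],[0,0,0]],[[0,0,0.26],[0,0,0]],[[0,0,0],[0,0,0]],[[0,0,0],[0,0,0]],[[0,0,0],[0,0,0]]])

```text
time: 21.6
tool_pos: [0.4493, 0.0393, 0.0845]
tool_rot: [3.14, 0.0, 1.77]
contact_force: [0.6, -0.1, -0.8]
opening: 0.0098
grip_force: 35.0
```

```bash
python3 - <<'E'
from h import *
s=st(); im,dep,c=snap("wrist","w5"); a=cv2.resize(im[120:300,200:480],None,fx=2.6,fy=2.6); 
im2,d2,c2=snap("scene","s5"); b=cv2.resize(im2[160:240,250:370],None,fx=3,fy=3); 
cv2.imwrite("pics/w5c.png",np.vstack([cv2.resize(a,(520,334)),cv2.resize(b,(520,260))[:260]]))
E
```

```text
{'time': 21.6, 'qpos': [-0.083, 0.391, 1.9119, 0.0001, 0.8375, -0.2818], 'tool_pos': [0.4493, 0.0393, 0.0845], 'tool_rot': [3.1404, 0.0003, 1.7696], 'contact_force': [0.6305, -0.1292, -0.8378], 'torque': [-0.0579, -0.0164, 0.0019], 'opening': 0.0098, 'grip_force': 34.9858}
```

View pics/w5c.png

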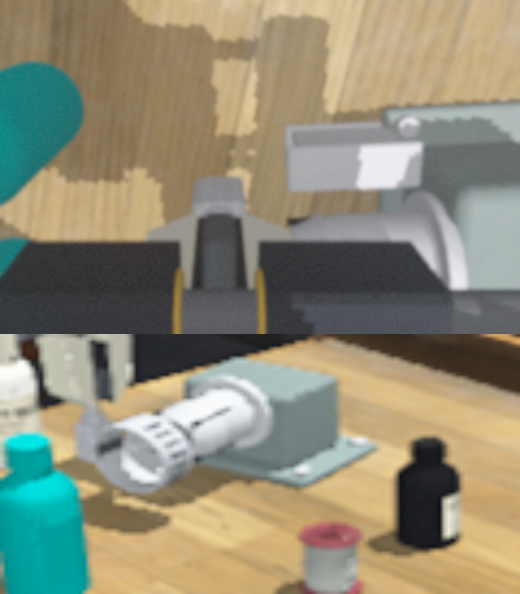

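The crop shows the housing (218,190) just in front of the rest (350,160) in the wrist view, and in the scene view the band ring (140,455) lined up in front of the spigot (215,412).

```bash
python3 - <<'E'
from h import *
a=.237; ex=np.array([np.cos(a),np.sin(a)]); ey=np.array([-ex[1],ex[0]])
def pr(T): return T[:,:2]@ex,T[:,:2]@ey
im,dep,c=load("w5"); P=cloud(dep,c); v,u=np.mgrid[0:400,0:640]
x,y=P[...,:2]@ex,P[...,:2]@ey; z=P[...,2]
r=(abs(z-.036)<.005)&(x>.465)&(x<.52)&(abs(y+.06)<.02); print("rest",r.sum(),np.percentile(x[r],[1,99]).round(4),np.percentile(y[r],[1,50,99]).round(4),np.median(z[r]))
g=(abs(z-.0675)<.007)&(abs(x-.445)<.02)&(y>-.075)&(y<-.04); print("housing",g.sum(),np.median(z[g]).round(4),np.percentile(x[g],[1,99]).round(4),np.percentile(y[g],[1,99]).round(4))
for col in np.unique(u[g])[::3]: print(col,v[g&(u==col)].min(),ray([[col,v[g&(u==col)].min()-.5]],.0675,c)[0,:2]@ey,end="; ")
print()
for nm in("s5",):
    im,dep,c=load(nm); P=cloud(dep,c); x,y=P[...,:2]@ex,P[...,:2]@ey; z=P[...,2]
    for lab,lo,hi in(("ring",.428,.462),("land",.492,.521)):
        g=(x>lo)&(x<hi)&(y<-.07)&(y>-.15)&(z>.02)&(z<.085); Y,Z,X=y[g],z[g],x[g]
        print(lab,g.sum(),np.percentile(Y,[1,99]).round(4),np.percentile(Z,[1,99]).round(4),np.percentile(X,[1,99]).round(4))
        from scipy.optimize import least_squares
        rad=.0265 if lab=="ring" else .021
        for loss in("soft_l1",):
            f=least_squares(lambda p:np.hypot(Y-p[0],Z-p[1])-rad,[-.099,.05],loss=loss,f_scale=.001); print(f.x.round(4),np.abs(f.fun).mean())
s=np.array(robot.observe()["tool_pos"]); print("tcp'",s[:2]@ex,s[:2]@ey)
E
```

```text
rest 1490 [0.4747 0.5194] [-0.0697 -0.0593 -0.0504] 0.036642237193133365
housing 302 0.0679 [0.4363 0.4551] [-0.0652 -0.0597]
303 228 -0.0597558490509541; 306 225 -0.057684943063683713; 309 224 -0.057048508420307724; 312 224 -0.057124756550304384; 315 224 -0.05720096952682927; 318 225 -0.057990249688430674; 321 224 -0.057353287600160924; 324 223 -0.05671768026536962; 327 224 -0.057505457818768056; 330 225 -0.05829494388349511; 
ring 386 [-0.1267 -0.0703] [0.0284 0.0783] [0.4335 0.4591]
[-0.0998  0.0533] 0.002027830268241284
land 145 [-0.1181 -0.0874] [0.0376 0.0733] [0.4922 0.5206]
[-0.096   0.0512] 0.0008036128538647438
tcp' 0.4458899398985663 -0.06725220565873548
```

```bash
python3 - <<'E'
from h import *
from scipy.optimize import least_squares
a=.237; ex=np.array([np.cos(a),np.sin(a)]); ey=np.array([-ex[1],ex[0]])
im,dep,c=load("s5"); P=cloud(dep,c); x,y=P[...,:2]@ex,P[...,:2]@ey; z=P[...,2]
for lab,lo,hi,rad in(("ring",.436,.458,.0265),("land",.494,.52,.021)):
    g=(x>lo)&(x<hi)&(y<-.09)&(y>-.14)&(z>.03)&(z<.085); Y,Z,X=y[g],z[g],x[g]
    for _ in range(4):
        f=least_squares(lambda p:np.hypot(Y-p[0],Z-p[1])-rad,[-.099,.05],loss="soft_l1",f_scale=.0007)
        r=np.hypot(Y-f.x[0],Z-f.x[1])-rad; print(lab,len(Y),f.x.round(4),np.abs(r).mean().round(5))
        k=abs(r)<.0025; Y,Z=Y[k],Z[k]
    print(np.c_[Y,Z][::max(1,len(Y)//12)].round(4).tolist())
E
```

```text
ring 163 [-0.0992  0.0519] 0.00091
ring 154 [-0.0992  0.0518] 0.00073
ring 154 [-0.0992  0.0518] 0.00073
ring 154 [-0.0992  0.0518] 0.00073
[[-0.0902, 0.0768], [-0.0967, 0.0777], [-0.1011, 0.0783], [-0.1054, 0.0761], [-0.1148, 0.0761], [-0.1168, 0.0708], [-0.1169, 0.0703], [-0.1221, 0.0644], [-0.1228, 0.0629], [-0.1245, 0.0592], [-0.1254, 0.0534], [-0.1268, 0.0495], [-0.1193, 0.0353]]
land 118 [-0.096   0.0513] 0.00079
land 115 [-0.096   0.0513] 0.00074
land 115 [-0.096   0.0513] 0.00074
land 115 [-0.096   0.0513] 0.00074
[[-0.0905, 0.0722], [-0.0963, 0.0725], [-0.0992, 0.0734], [-0.1033, 0.0722], [-0.105, 0.0709], [-0.1073, 0.0685], [-0.1109, 0.067], [-0.1151, 0.0645], [-0.1171, 0.0603], [-0.1155, 0.0534], [-0.1162, 0.0549], [-0.116, 0.049], [-0.1163, 0.0455]]
```

send_rows(plan=[[[0.07,0,0.03],[0,0,0]],[[0,0.3,0],[0,0,0]],[[0.02,0.3,0],[0,0,0]],[[0.01,0.2,0],[0,0,0]],[[0,0.1,0],[0,0,0]],[[0,0.1,0],[0,0,0]],[[0,0,0],[0,0,0]],[[0,0,0],[0,0,0]],[[0,0,0],[0,0,0]],[[0,0,0],[0,0,0]]])

```text
time: 22.95
tool_pos: [0.4729, 0.0467, 0.0832]
tool_rot: [3.142, -0.0, 1.77]
contact_force: [-0.0, 0.2, -1.3]
opening: 0.0098
grip_force: 35.0
```

```bash
python3 - <<'E'
from h import *
s=st(); a=.237; ex=np.array([np.cos(a),np.sin(a)]); ey=np.array([-ex[1],ex[0]]); p=np.array(s["tool_pos"][:2]); f=np.array(s["contact_force"][:2]); print(p@ex,p@ey,f@ex,f@ey)
E
```

```text
{'time': 22.95, 'qpos': [-0.0631, 0.4291, 1.8486, 0.0001, 0.8639, -0.2619], 'tool_pos': [0.4729, 0.0467, 0.0832], 'tool_rot': [3.1416, -0.0001, 1.7696], 'contact_force': [-0.0431, 0.2355, -1.3168], 'torque': [-0.0769, 0.051, -0.0031], 'opening': 0.0098, 'grip_force': 34.9856}
0.4706620304144582 -0.06565078609954697 0.013368004766225822 0.23906255144119767
```

send_rows(plan=[[[0.005,0.12,0],[0,0,0]],[[0.005,0.12,0],[0,0,0]],[[0.005,0.12,0],[0,0,0]],[[0.005,0.12,0],[0,0,0]],[[0,0,0],[0,0,0]],[[0,0,0],[0,0,0]],[[0,0,0],[0,0,0]],[[0,0,0],[0,0,0]],[[0,0,0],[0,0,0]],[[0,0,0],[0,0,0]]])

```text
time: 24.2
tool_pos: [0.4846, 0.0496, 0.0832]
tool_rot: [3.142, -0.0, 1.77]
contact_force: [0.7, 0.4, 0.0]
opening: 0.0097
grip_force: 35.0
```

```bash
cat >> h.py <<'E'
def tell():
    s=st(); a=.237; ex=np.array([np.cos(a),np.sin(a)]); ey=np.array([-ex[1],ex[0]]); p=np.array(s["tool_pos"][:2]); f=np.array(s["contact_force"][:2]); print("x' y'",(p@ex).round(4),(p@ey).round(4),"fx fy",(f@ex).round(2),(f@ey).round(2))
E
python3 -c "
from h import *
tell(); snap('scene','s6')"
```

```text
{'time': 24.2, 'qpos': [-0.0556, 0.4467, 1.8166, 0.0001, 0.8783, -0.2545], 'tool_pos': [0.4846, 0.0496, 0.0832], 'tool_rot': [3.1416, -0.0001, 1.7696], 'contact_force': [0.6694, 0.3686, 0.0003], 'torque': [-0.0466, 0.0779, -0.0162], 'opening': 0.0097, 'grip_force': 34.9858}
x' y' 0.4827 -0.0656 fx fy 0.74 0.2
```

send_rows(plan=[[[0.005,0.15,0],[0,0,0]],[[0.005,0.15,0],[0,0,0]],[[0.005,0.15,0],[0,0,0]],[[0.005,0.15,0],[0,0,0]],[[0.005,0.15,0],[0,0,0]],[[0,0,0],[0,0,0]],[[0,0,0],[0,0,0]],[[0,0,0],[0,0,0]],[[0,0,0],[0,0,0]],[[0,0,0],[0,0,0]]])

```text
time: 25.5
tool_pos: [0.5029, 0.0539, 0.0832]
tool_rot: [3.141, -0.0, 1.77]
contact_force: [1.0, 1.2, -1.3]
opening: 0.0099
grip_force: 35.0
```

```bash
python3 -c "
from h import *
tell()"
```

```text
{'time': 25.5, 'qpos': [-0.0449, 0.474, 1.7659, 0.0002, 0.9015, -0.2438], 'tool_pos': [0.5029, 0.0539, 0.0832], 'tool_rot': [3.1414, -0.0001, 1.7696], 'contact_force': [1.0087, 1.1552, -1.3456], 'torque': [0.1934, -0.0268, 0.0051], 'opening': 0.0099, 'grip_force': 34.9859}
x' y' 0.5015 -0.0657 fx fy 1.25 0.89
```

send_rows(plan=[[[0.002,0.06,0],[0,0,0]],[[0.002,0.06,0],[0,0,0]],[[0.002,0.06,0],[0,0,0]],[[0.002,0.06,0],[0,0,0]],[[0.002,0.06,0],[0,0,0]],[[0.002,0.05,0],[0,0,0]],[[0,0,0],[0,0,0]],[[0,0,0],[0,0,0]],[[0,0,0],[0,0,0]],[[0,0,0],[0,0,0]]])

```text
time: 26.75
tool_pos: [0.5114, 0.0559, 0.0832]
tool_rot: [3.141, -0.0, 1.77]
contact_force: [-0.1, -0.3, -0.4]
opening: 0.0097
grip_force: 35.0
```

```bash
python3 -c "
from h import *
tell()"
```

```text
{'time': 26.75, 'qpos': [-0.0402, 0.4869, 1.742, 0.0001, 0.9126, -0.2391], 'tool_pos': [0.5114, 0.0559, 0.0832], 'tool_rot': [3.1415, -0.0001, 1.7696], 'contact_force': [-0.1462, -0.294, -0.4262], 'torque': [-0.1136, 0.0429, -0.0203], 'opening': 0.0097, 'grip_force': 34.9859}
x' y' 0.5103 -0.0657 fx fy -0.21 -0.25
```

Continue in small steps until the shoulder is felt.

send_rows(plan=[[[0.002,0.04,0],[0,0,0]],[[0,0,0],[0,0,0]],[[0,0.03,0],[0,0,0]],[[0,0,0],[0,0,0]],[[0,0.03,0],[0,0,0]],[[0,0,0],[0,0,0]],[[0,0,0],[0,0,0]],[[0,0,0],[0,0,0]],[[0,0,0],[0,0,0]],[[0,0,0],[0,0,0]]])

```text
time: 28.0
tool_pos: [0.5139, 0.0565, 0.0832]
tool_rot: [3.142, -0.0, 1.77]
contact_force: [-0.6, 0.8, -1.4]
opening: 0.01
grip_force: 35.0
```

```bash
python3 -c "
from h import *
tell()"
```

```text
{'time': 28.0, 'qpos': [-0.0389, 0.4907, 1.735, 0.0001, 0.9159, -0.2378], 'tool_pos': [0.5139, 0.0565, 0.0832], 'tool_rot': [3.1416, -0.0001, 1.7696], 'contact_force': [-0.5811, 0.7618, -1.3894], 'torque': [-0.1305, 0.0222, 0.0221], 'opening': 0.01, 'grip_force': 34.9859}
x' y' 0.5128 -0.0658 fx fy -0.39 0.88
```

send_rows(plan=[[[0,0.03,0],[0,0,0]],[[0,0,0],[0,0,0]],[[0,0.03,0],[0,0,0]],[[0,0,0],[0,0,0]],[[0,0.02,0],[0,0,0]],[[0,0,0],[0,0,0]],[[0,0,0],[0,0,0]],[[0,0,0],[0,0,0]],[[0,0,0],[0,0,0]],[[0,0,0],[0,0,0]]])

```text
time: 29.25
tool_pos: [0.5158, 0.0569, 0.0832]
tool_rot: [3.142, -0.0, 1.77]
contact_force: [-0.8, -0.4, -1.5]
opening: 0.0097
grip_force: 35.0
```

```bash
python3 -c "
from h import *
tell();im,_,_=snap('scene','s7')
im2,_,_=snap('wrist','w7')
cv2.imwrite('pics/v7.png',np.vstack([cv2.resize(im2[120:300,200:480],(520,334)),cv2.resize(im[150:240,250:370],(520,260))]))"
```

```text
{'time': 29.25, 'qpos': [-0.038, 0.4936, 1.7295, 0.0001, 0.9185, -0.2369], 'tool_pos': [0.5158, 0.0569, 0.0832], 'tool_rot': [3.1416, -0.0001, 1.7696], 'contact_force': [-0.8323, -0.3933, -1.5203], 'torque': [-0.0474, 0.1305, 0.0135], 'opening': 0.0097, 'grip_force': 34.984}
x' y' 0.5147 -0.0658 fx fy -0.9 -0.19
```

View pics/v7.png

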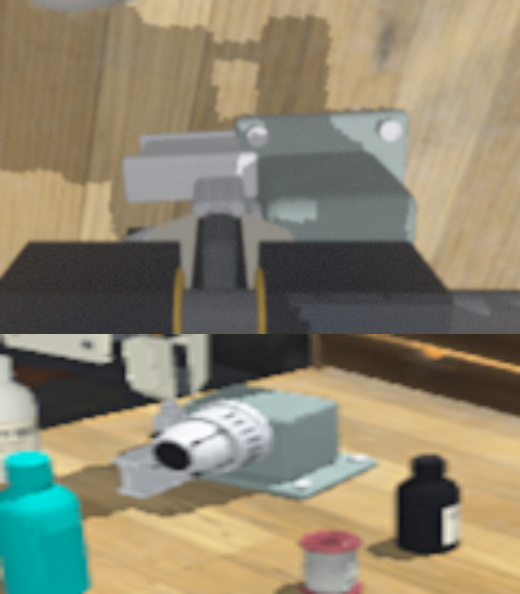

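The band is on the spigot, next to the flange (scene part, (240,440)), with its housing over the rest. A little more push to feel the shoulder.

send_rows(plan=[[[0,0.02,0],[0,0,0]],[[0,0,0],[0,0,0]],[[0,0.02,0],[0,0,0]],[[0,0,0],[0,0,0]],[[0,0.02,0],[0,0,0]],[[0,0,0],[0,0,0]],[[0,0,0],[0,0,0]],[[0,0,0],[0,0,0]],[[0,0,0],[0,0,0]],[[0,0,0],[0,0,0]]])

```text
time: 30.6
tool_pos: [0.5166, 0.0573, 0.083]
tool_rot: [-3.14, -0.001, 1.77]
contact_force: [-5.0, 0.4, 1.2]
opening: 0.0098
grip_force: 35.0
```

```bash
python3 -c "
from h import *
tell()"
```

```text
{'time': 30.6, 'qpos': [-0.0372, 0.4959, 1.726, 0.0003, 0.9214, -0.2362], 'tool_pos': [0.5166, 0.0573, 0.083], 'tool_rot': [-3.14, -0.0006, 1.7697], 'contact_force': [-4.9676, 0.4024, 1.2224], 'torque': [0.0244, 1.1035, 0.0001], 'opening': 0.0098, 'grip_force': 34.9836}
x' y' 0.5156 -0.0656 fx fy -4.73 1.56
```

send_rows(plan=[[[0,0,0],[0,0,0.1]],[[0,0,0],[0,0,0.1]],[[0,0,0],[0,0,0.1]],[[0,0,0],[0,0,0.1]],[[0,0,0],[0,0,0.1]],[[0,0,0],[0,0,0.1]],[[0,0,0],[0,0,0.1]],[[0,0,0],[0,0,0.1]],[[0,0,0],[0,0,0]],[[0,0,0],[0,0,0]]])

```text
time: 31.85
tool_pos: [0.5158, 0.0592, 0.0829]
tool_rot: [-3.137, 0.001, 0.513]
contact_force: [-5.9, 9.5, 2.1]
opening: 0.01
grip_force: 35.0
```

```bash
python3 -c "
from h import *
tell()"
```

```text
{'time': 31.85, 'qpos': [-0.0354, 0.4958, 1.7266, 0.0039, 0.9224, 1.0203], 'tool_pos': [0.5158, 0.0592, 0.0829], 'tool_rot': [-3.1372, 0.0012, 0.5127], 'contact_force': [-5.8994, 9.4833, 2.0564], 'torque': [1.7938, 1.4853, 0.0331], 'opening': 0.01, 'grip_force': 34.9958}
x' y' 0.5153 -0.0636 fx fy -3.51 10.6
```

send_rows(plan=[[[0.02,-0.07,0],[0,0,0.09]],[[0,0,0],[0,0,0.09]],[[0,0,0],[0,0,0.09]],[[0,0,0],[0,0,0.09]],[[0,0,0],[0,0,0]],[[0,0,0],[0,0,0]],[[0,0,0],[0,0,0]],[[0,0,0],[0,0,0]],[[0,0,0],[0,0,0]],[[0,0,0],[0,0,0]]])

```text
time: 33.1
tool_pos: [0.5153, 0.0608, 0.0828]
tool_rot: [-3.139, 0.003, -0.053]
contact_force: [-6.7, 7.0, 0.7]
opening: 0.0098
grip_force: 35.0
```

```bash
python3 -c "
from h import *
tell()"
```

```text
{'time': 33.1, 'qpos': [-0.0322, 0.4956, 1.7274, 0.0035, 0.922, 1.5893], 'tool_pos': [0.5153, 0.0608, 0.0828], 'tool_rot': [-3.1389, 0.0035, -0.0528], 'contact_force': [-6.7038, 7.0495, 0.7279], 'torque': [1.5609, 1.549, 0.0087], 'opening': 0.0098, 'grip_force': 34.9922}
x' y' 0.5152 -0.0619 fx fy -4.86 8.43
```

send_rows(plan=[[[-0.02,-0.06,0],[0,0,0.09]],[[0,0,0],[0,0,0.09]],[[0,0,0],[0,0,0.09]],[[0,0,0],[0,0,0.09]],[[0,0,0],[0,0,0]],[[0,0,0],[0,0,0]],[[0,0,0],[0,0,0]],[[0,0,0],[0,0,0]],[[0,0,0],[0,0,0]],[[0,0,0],[0,0,0]]])

```text
time: 34.35
tool_pos: [0.5152, 0.0619, 0.0827]
tool_rot: [-3.141, 0.004, -0.618]
contact_force: [-5.4, 6.5, -0.3]
opening: 0.0096
grip_force: 35.0
```

```bash
python3 -c "
from h import *
tell(); snap('scene','s8')"
```

```text
{'time': 34.35, 'qpos': [-0.0296, 0.4955, 1.7278, 0.0028, 0.9212, 2.1576], 'tool_pos': [0.5152, 0.0619, 0.0827], 'tool_rot': [-3.1414, 0.0036, -0.618], 'contact_force': [-5.4232, 6.5368, -0.3334], 'torque': [1.3153, 1.3598, 0.1401], 'opening': 0.0096, 'grip_force': 34.9973}
x' y' 0.5153 -0.0608 fx fy -3.74 7.63
```

send_rows(plan=[[[-0.03,-0.03,0],[0,0,0.05]],[[0,0,0],[0,0,0]],[[0,0,0],[0,0,0]],[[0,0,0],[0,0,0]],[[0,0,0],[0,0,0]],[[0,0,0],[0,0,0]],[[0,0,0],[0,0,0]],[[0,0,0],[0,0,0]],[[0,0,0],[0,0,0]],[[0,0,0],[0,0,0]]])

```text
time: 35.65
tool_pos: [0.5151, 0.0621, 0.0827]
tool_rot: [3.141, 0.003, -0.697]
contact_force: [-4.8, 1.9, 0.4]
opening: 0.0095
grip_force: 35.0
```

send_rows(plan=[[[0,0,0],[0,0,0]],[[0,0,0],[0,0,0]],[[0,0,0],[0,0,0]],[[0,0,0],[0,0,0]],[[0,0,0],[0,0,0]],[[0,0,0],[0,0,0]],[[0,0,-0.2],[0,0,0]],[[0,0,-0.6],[0,0,0]],[[0,0,-1],[0,0,0]],[[0,0,-1],[0,0,0]]], gripper=-0.35)

```text
time: 36.9
tool_pos: [0.5165, 0.0615, 0.155]
tool_rot: [-3.141, -0.001, -0.697]
contact_force: [-0.2, 0.3, 0.5]
opening: 0.0297
grip_force: 0.0
```

send_rows(plan=[[[0,0,-1],[0,0,0]],[[0,0,-1],[0,0,0]],[[0,0,-1],[0,0,0]],[[-1,0,0],[0,0,0]],[[-1,0,0],[0,0,0]],[[-1,0,0],[0,0,0]],[[-1,0,0],[0,0,0]],[[-1,0,0],[0,0,0]],[[0,0,0],[0,0,0]],[[0,0,0],[0,0,0]]])

```text
time: 38.15
tool_pos: [0.4211, 0.1415, 0.229]
tool_rot: [-3.14, -0.001, -0.696]
contact_force: [-0.2, -0.0, 0.4]
opening: 0.0298
grip_force: 0.0
```

```bash
python3 -c "
from h import *
tell();im,_,_=snap('scene','s9')
im2,d,c=snap('top','t9')
P=cloud(d,c); S=P.reshape(-1,3)
m=S[(abs(S[:,0]-.45)<.04)&(abs(S[:,1]-.14)<.04)&(S[:,2]>.1)]; print('white',len(m),m.mean(0).round(4))
cv2.imwrite('pics/v9.png',np.vstack([cv2.resize(im2[130:280,200:460],(520,300)),cv2.resize(im[150:250,240:380],(520,300))]))"
```

```text
{'time': 38.15, 'qpos': [0.1514, 0.1906, 1.7273, -0.0002, 1.2219, 2.4186], 'tool_pos': [0.4211, 0.1415, 0.229], 'tool_rot': [-3.1404, -0.0013, -0.6963], 'contact_force': [-0.2357, -0.0488, 0.3615], 'torque': [-0.0141, 0.1523, 0.0282], 'opening': 0.0298, 'grip_force': 0.0}
x' y' 0.4425 0.0386 fx fy -0.24 0.01
white 3222 [0.4326 0.1346 0.5401]
```

View pics/v9.png

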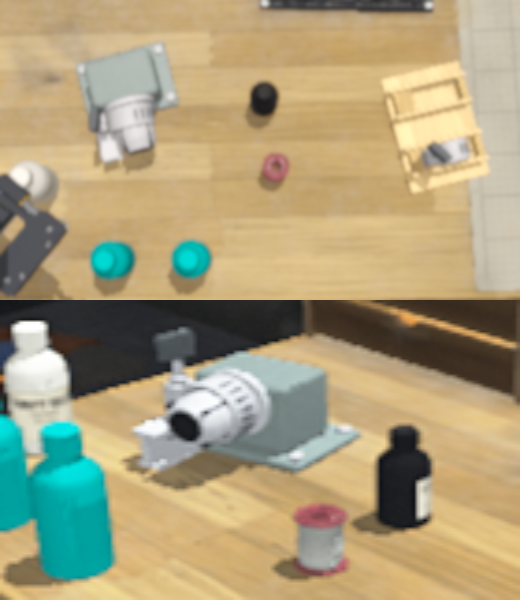

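The band sits against the flange (scene part, (240,400)) with its key (175,345) turned. The white bottle stands upright at (35,385), the other items are in place, and the gripper is clear.

```bash
python3 -c "
from cell import robot
print(robot.hand_in())"
```

```text
the job is handed in; nothing more can be done
None
```

I handed in the job at about 38 s: the larger band is home at the shoulder, its key was turned about 2.5 rad, and the white bottle stands upright clear of the port; the judge's result wasn't shown, and I didn't measure the key angle after letting go.

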